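# Find the heavy side of a plaster wheel head

### The job

This plaster wheel head was cast unevenly and one side of it is heavier, though nothing shows it. Take the wheel by its wooden crank knob, turn it right round to feel which side is heavy, then bring the heavy side to the lowest point and finish there, standing still with the knob still gripped between the fingers, so that a colleague can mark it. Do not disturb the bowl, the cup or the brush on the bench.

Things in the scene. Friction and masses are not known exactly. Their poses are not given: they have to be found in the camera images.
- stand: grey balancing stand bolted to the bench, place and yaw vary: foot 200 x 170 x 14 mm, a short post holds the wheel's bearing. Origin on the bench straight below the centre of the wheel's face; z up; x: the horizontal direction that the sloping face looks towards (downhill); y: level, in the plane of the face.
- hub (a point): centre of the wheel's flat face, on its axis, 160 mm above the bench. The face slopes 50 degrees from level: the axis points out of it along (0.766, 0, 0.643) in the stand's axes, downhill in the face is (0.643, 0, -0.766). The plaster wheel is 216 mm across, 34 mm thick; a dome 92 mm across and 9 mm high with a 4 mm nut sits in the middle of its face.
- wheel (a joint): angle of the wheel, rad, no stops: 0 with the crank knob lowest (straight downhill of the hub), growing as it goes from there towards the stand's +y, pi or -pi with the knob at the top. Where the heavy side lies relative to the knob differs every time and cannot be seen.
- bearing (a point): the wheel's bearing, 65 mm behind the hub. It is stiff: a constant drag of 0.42 N m (5.6 N at the knob), more than the uneven weight gives (0.27 to 0.38 N m at most, 3.6 to 5 N at the knob). So the wheel stays where it is left and never swings by itself, but takes clearly more force to turn while the heavy side rises, less while it sinks.
- grip (a point): where to grip the wooden crank knob, on its axis. The knob spins freely on a pin parallel to the wheel's axis, 75 mm from it; barrel 20 mm thick; this point is 55 mm out from the face, the knob's 26 mm thick end 86 mm out. It can be held from straight above, fingers closing along the stand's y, at any wheel angle and carried round without turning the hand.
- bowl: bystander: terracotta bowl, 130 mm across, 55 mm high; origin under its centre
- cup: bystander: white cup, 72 mm across, 85 mm high; origin under its centre
- brush: bystander: brush lying on the bench, origin near its middle

How it is judged:
By the outcome, as a careful person would: the job done as asked, in the order asked, and still so for the second after the job is handed in, while the arm keeps its last pose, push and grip.
It also fails if it takes over 64 s, if anything falls off the work surface, if the arm or the gripper's body presses on something with over 40 N, if the wrist force passes 120 N, or if a joint passes its speed limit or range.

### The arm

A 6-joint arm with a two-finger parallel gripper is mounted at the origin on the work surface. World frame = base frame: x ahead of the robot, y to its left, z up, the work surface at z = 0. Lengths are in mm, angles in rad, forces in N, time in s.
With the tool pointing down it reaches from about 225 to 875 mm from the base axis. Payload 3.4 kg.
Tool frame: the origin (TCP) lies between the finger pads; the fingertips stand 25 mm ahead of it and the grasp point (between the pads) lies 6 mm ahead of it (env.nose_length is the distance from the TCP to the fingertips, in mm); z points along the fingers, x is the direction in which the jaws open and shut, and the axes are right-handed (so a half turn about z gives the same grasp; the last joint's range is limited). The gripper opens to 85 mm and grips with 20 to 120 N. Pads are 22 mm wide; open, the fingers measure 114 mm over their backs; the gripper's body (76 mm by 85 mm) begins 54 mm behind the grasp point. The pads swing forward as they close: fully open they stand 13 mm farther back than shut.
Start: joints at [1.044, 0.276, 1.505, -0, 1.361, -0.121], TCP at [227.002, 528.328, 256.328] pointing down, gripper open.
Joint ranges: [-2.89, 2.89], [-0.75, 2.08], [0.22, 2.7], [-1.18, 4.32], [0.11, 2.71], [-2.7, 2.7]. Speed limits (rad/s): [2.57, 2.57, 3.14, 3.14, 3.14, 3.14].

### API

Orientations are given as [roll, pitch, yaw] about the fixed x, y, z axes, in that order (R = Rz(yaw) Ry(pitch) Rx(roll)).
In Python, from workcell import env gives the robot as it stands. The module is installed in compiled form; this text tells all that it offers.
- The arm moves only by the tool move_arm, never from a script. Its argument "plan" is one flat list of numbers, 7 for each row, row after row: the shift along the tool's x, y, z in mm, then the turn, a rotation vector about the tool's x, y, z in rad, then the closure in counts, from 0 (fully open) to 255 (shut). In form: [x, y, z, rx, ry, rz, fingers, x, y, z, rx, ry, rz, fingers, ...]. A call has 1 to 10 rows; each row shifts and turns the commanded pose from where the row before left it, along the tool's axes as they then stand; what a row does not reach is not made up. A row lasts 1/12 s, in which the tool goes at most 41.7 mm and 7.16 degrees, less where a joint would pass 70% of its speed; a pose out of reach is approached as far as the arm can. A call is refused whole if a number of a shift passes 41.7 or a number of a turn 0.125, either way. A call with a gripper value outside its range is refused whole. The fingers move at their own pace and stop on an object; "newtons" is the grip in N (left out, the last holds). Time passes only in rows, so rows that do not move let the fingers close. It gives the time, the measured TCP pose, the force and the opening at its end, in the units of the state.
- env.sense(): the state, without advancing time (a new reading comes with each control period).
- env.grab_frame(name): name is "scene" or "side" or "wrist"; returns a dict with "color" (480x640x3 uint8, red, green, blue), "fx", "fy", "cx", "cy" (pixels), "distortion" ([k1, k2, p1, p2, k3] as OpenCV has them; the pictures are not rectified), "cam_to_world" (4x4, takes a point from camera to world coordinates). Camera axes: x right, y down, z forward; pixel columns grow to the right and rows downward; lengths in mm; the calibration is good to about 2 mm. A picture is of the moment at which its call begins. There is no depth.
- env.sign_off(): hands the job in, once; it reports no verdict.
The state is a dict: "clock": time; "joint_pos": joint angles; "joint_velocities": joint speeds; "effort": joint torques, N m; "position": TCP position; "ee_rot": TCP orientation; "ft_force": force on the tool from outside, world axes, zero at the start; "ft_torque": the same for the moment, N m; "width": finger opening in mm.
Only numpy, scipy, OpenCV 4.12 (cv2) and the standard library are available. Lean on these libraries where they do the work, as an engineer would, in place of code of your own. Each camera call takes 0.05 s, during which the arm holds its last target. There are 200 camera calls.

## Working session

There is one attempt and no reset: what is moved stays moved. The work goes in short steps, Python scripts to look and compute and a tool call to move; the robot and the scene stay as the last step left them, time stands still between calls to the robot, and variables do not carry over. Pictures are saved under pics/ and viewed, about 8 in all and at most 12, crops included, and the job is handed in when it is done.

Besides the shell and the picture viewer there is one more tool, called after "Request:" as a command line: name --argument value ..., lists and objects as JSON in quotes. move_arm: Moves the arm, as the interface text tells. Its arguments: {"type":"object","properties":{"plan":{"type":"array"},"newtons":{"type":"number"}},"required":["plan"]}

```bash
mkdir -p pics
python3 - <<'E'
from workcell import env
import cv2,pickle
d={}
for n in("scene","side","wrist"):
    f=env.grab_frame(n);d[n]=f
    cv2.imwrite(f"pics/{n}0.png",f["color"][:,:,::-1])
    print(n,f["fx"],f["fy"],f["cx"],f["cy"],f["distortion"],f["cam_to_world"].round(3).tolist() if hasattr(f["cam_to_world"],'round') else f["cam_to_world"])
pickle.dump(d,open("f0.pkl","wb"))
print(env.sense())
a=cv2.imread("pics/scene0.png");b=cv2.imread("pics/side0.png")
E
```

```text
scene 511.5579296992952 511.5579296992952 317.45868395585387 233.75176831089826 [-0.09498254  0.          0.          0.          0.        ] [[0.808, 0.429, -0.405, 987.793], [0.59, -0.59, 0.552, -674.407], [-0.002, -0.685, -0.729, 978.573], [0.0, 0.0, 0.0, 1.0]]
side 556.744579458941 556.744579458941 321.88899200389994 247.31749042380713 [-0.10512323  0.          0.          0.          0.        ] [[0.9, -0.336, 0.277, 198.762], [-0.436, -0.691, 0.577, -648.003], [-0.003, -0.64, -0.769, 981.702], [0.0, 0.0, 0.0, 1.0]]
wrist 403.30802052646885 403.30802052646885 315.2390883373033 241.16850023052416 [-0.09153321  0.          0.          0.          0.        ] [[0.395, 0.881, 0.262, 160.322], [0.919, -0.378, -0.114, 557.78], [-0.001, 0.285, -0.958, 372.451], [0.0, 0.0, 0.0, 1.0]]
{'clock': 0.15, 'joint_pos': array([ 1.04401083e+00,  2.76472969e-01,  1.50584797e+00, -2.97098661e-05,
        1.36067362e+00, -1.20994715e-01]), 'joint_velocities': array([ 0.00088455, -0.00017649, -0.00292883, -0.00029309, -0.00203301,
        0.00050173]), 'effort': array([ 9.35557910e-04, -4.17145014e+01, -2.46030521e+01, -3.30645644e-04,
        7.62338896e-03, -2.93676703e-05]), 'position': array([226.81165933, 527.99320686, 255.62288373]), 'ee_rot': array([-3.14145228e+00,  1.39516140e-03,  1.16501186e+00]), 'ft_force': array([0.01190122, 0.06035274, 0.08033203]), 'ft_torque': array([ 0.0578006 ,  0.03254965, -0.0084794 ]), 'width': 84.91055132499136}
```

View pics/scene0.png

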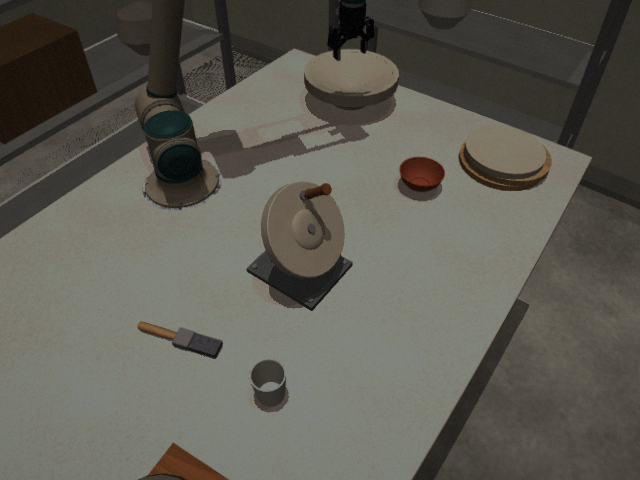

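View pics/side0.png

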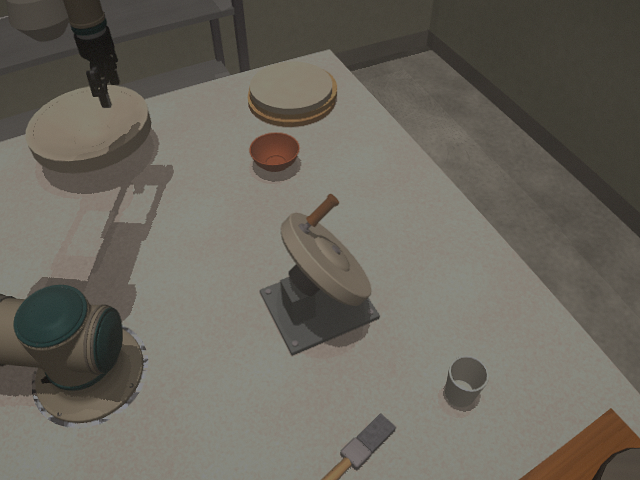

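Knob near the top: scene (303,196)-(328,188), side (307,228)-(334,200); nut about (311,229) in scene. I'll zoom in on both views for accurate picks.

Run:
```python
import cv2,numpy as np,pickle
d=pickle.load(open("f0.pkl","rb"))
out=[]
for n,(x,y) in(("scene",(240,170)),("side",(255,185))):
    c=d[n]["color"][y:y+175,x:x+130,::-1]
    out.append(cv2.convertScaleAbs(cv2.resize(c,None,fx=3,fy=3,interpolation=cv2.INTER_CUBIC),alpha=1.6))
    hsv=cv2.cvtColor(d[n]["color"],cv2.COLOR_RGB2HSV)
    m=cv2.inRange(hsv,(3,110,40),(18,255,255)); m2=np.zeros_like(m); m2[y:y+75,x:x+130]=m[y:y+75,x:x+130]
    k=max(cv2.findContours(m2,0,2)[0],key=cv2.contourArea)
    print(n,cv2.minAreaRect(k),cv2.boxPoints(cv2.minAreaRect(k)).tolist())
cv2.imwrite("pics/z1.png",np.hstack(out))
```

```text
scene ((317.7909851074219, 189.70082092285156), (10.411609649658203, 26.43643569946289), 84.80557250976562) [[304.1557312011719, 185.71310424804688], [330.4836120605469, 183.31967163085938], [331.4262390136719, 193.68853759765625], [305.0983581542969, 196.08197021484375]]
side ((322.0, 210.0), (11.31370735168457, 35.35533905029297), 45.0) [[305.5, 218.5], [330.5, 193.5], [338.5, 201.5], [313.5, 226.5]]
```

View pics/z1.png

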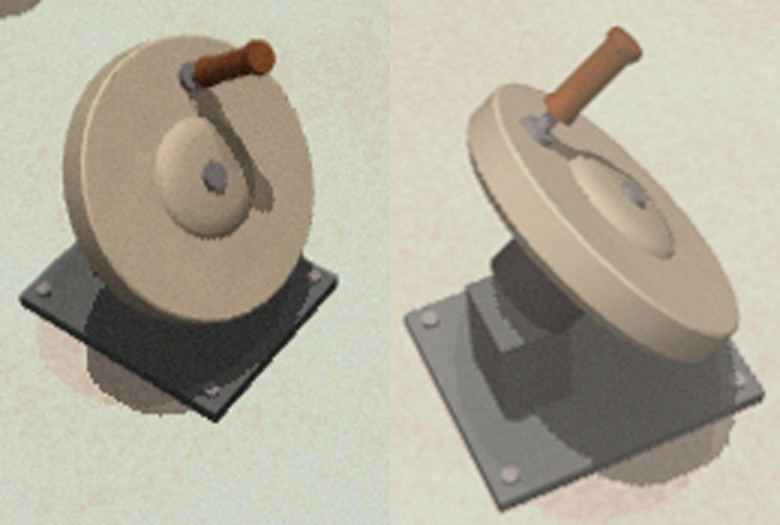

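Zoom shows nut at (214,177)/(635,194), knob end at (263,57)/(627,42), foot corners clearly visible in both halves.

```bash
cat > h.py <<'E'
import cv2,numpy as np
def ray(f,p):
    K=np.array([[f["fx"],0,f["cx"]],[0,f["fy"],f["cy"]],[0,0,1]])
    u=cv2.undistortPoints(np.array([[p]],float),K,np.array(f["distortion"]))[0,0]
    T=np.array(f["cam_to_world"]);return T[:3,3],T[:3,:3]@np.array([u[0],u[1],1])
def plane(f,p,z): o,v=ray(f,p);return o+v*(z-o[2])/v[2]
def tri(f,p,g,q):
    o,v=ray(f,p);r,w=ray(g,q)
    s=np.linalg.lstsq(np.c_[v,-w],r-o,rcond=None)[0]
    a,b=o+v*s[0],r+w*s[1];return (a+b)/2,np.linalg.norm(a-b)
E
python3 - <<'E'
from h import *
import pickle
d=pickle.load(open("f0.pkl","rb"));A,B=d["scene"],d["side"]
P={}
for k,p,q in(("nut",(311.3,229),(336.7,249.7)),("kend",(327.7,189),(334,199)),("kbase",(305.7,194),(310,222.3))):
    P[k],e=tri(A,p,B,q);print(k,P[k].round(1),round(e,1))
print("axis",(P["kend"]-P["kbase"])/np.linalg.norm(P["kend"]-P["kbase"]))
for f,pts in((A,[(247.3,268.5),(312,308.7),(352,263.3)]),(B,[(260.3,290.7),(292,353.3),(379.3,316)])):
    c=[plane(f,p,14) for p in pts];print([x.round(1).tolist() for x in c])
    for i in(0,1): v=c[i+1]-c[i];print(np.linalg.norm(v).round(1),np.degrees(np.arctan2(v[1],v[0])).round(1))
    print("centre",((c[0]+c[2])/2).round(1))
for n,f,p,z in(("bowl",A,(422,170),55),("cup",A,(268,370),85),("brush",A,(185,338),10),("bowlB",B,(274,147),55),("cupB",B,(467,370),85)):print(n,plane(f,p,z).round())
E
```

```text
nut [515.5 -53.5 164.3] 1.4
kend [528.8 -12.2 258.5] 0.1
kbase [477.  -19.8 224.8] 4.5
axis [0.83179755 0.12273648 0.54133963]
[[381.9, -138.6, 14.0], [579.8, -140.6, 14.0], [579.0, 25.3, 14.0]]
197.9 -0.6
166.0 90.3
centre [480.4 -56.6  14. ]
[[376.9, 27.1, 14.0], [376.7, -139.7, 14.0], [573.2, -139.1, 14.0]]
166.8 -90.1
196.4 0.2
centre [475. -56.  14.]
bowl [567. 397.  55.]
cup [ 627. -345.   85.]
brush [ 399. -367.   10.]
bowlB [568. 402.  55.]
cupB [ 631. -346.   85.]
```

Yaw is about 0, hub about (505,-55,160), knob at about 2.52 rad, so the grip point is about (508,-11,242). With the tool at yaw pi/2, tool x = world +Y, y = +X, z = down.

Request:
move_arm --plan '[0, 0, -20, 0, 0, -0.1015, 0, 0, 0, -20, 0, 0, -0.1015, 0, 0, 0, -20, 0, 0, -0.1015, 0, 0, 0, -20, 0, 0, -0.1015, 0, -36, 18.7, 0, 0, 0, 0, 0, -36, 18.7, 0, 0, 0, 0, 0, -36, 18.7, 0, 0, 0, 0, 0, -36, 18.7, 0, 0, 0, 0, 0, -36, 18.7, 0, 0, 0, 0, 0, -36, 18.7, 0, 0, 0, 0, 0]' --newtons 60

```text
clock: 0.98
position: [339.4, 310.5, 336.1]
ee_rot: [-3.142, 0.0, 1.572]
ft_force: [0.2, -0.2, 0.3]
width: 85.1
```

Request:
move_arm --plan '[-36, 18.7, 0, 0, 0, 0, 0, -36, 18.7, 0, 0, 0, 0, 0, -36, 18.7, 0, 0, 0, 0, 0, -36, 18.7, 0, 0, 0, 0, 0, -36, 18.7, 0, 0, 0, 0, 0, -36, 18.7, 0, 0, 0, 0, 0, -36, 18.7, 0, 0, 0, 0, 0, -36, 18.7, 0, 0, 0, 0, 0, -36, 18.7, 0, 0, 0, 0, 0, 0, 0, 0, 0, 0, 0, 0]'

```text
clock: 1.82
position: [510.8, -18.2, 335.3]
ee_rot: [3.14, 0.005, 1.564]
ft_force: [-0.0, 0.0, -0.1]
width: 85.5
```

Run:
```python
from workcell import env
import cv2
s=env.sense();print(s["position"],s["ee_rot"],s["joint_pos"],s["clock"],s["ft_force"])
f=env.grab_frame("wrist");cv2.imwrite("pics/w1.png",f["color"][:,:,::-1])
from h import *
T=f["cam_to_world"];K=np.array([[f["fx"],0,f["cx"]],[0,f["fy"],f["cy"]],[0,0,1]])
R=np.linalg.inv(np.array(T))
for n,p in(("kend",(528.8,-12.2,258.5)),("nut",(515,-55,168.4)),("grip",(508,-11.4,242))):
    c=R[:3,:3]@p+R[:3,3];print(n,cv2.projectPoints(c[None],np.zeros(3),np.zeros(3),K,np.array(f["distortion"]))[0].ravel())
```

```text
[510.8173269  -18.17854446 335.26220742] [3.14034122 0.00462366 1.56444485] [-0.16884499  0.14210726  1.48833391 -0.00436859  1.50916909 -1.733028  ] 1.8167 [-0.02247189  0.04461569 -0.07174317]
kend [325.4161453  300.64245193]
nut [264.34510925 230.75456594]
grip [326.32363405 253.15489659]
```

View pics/w1.png

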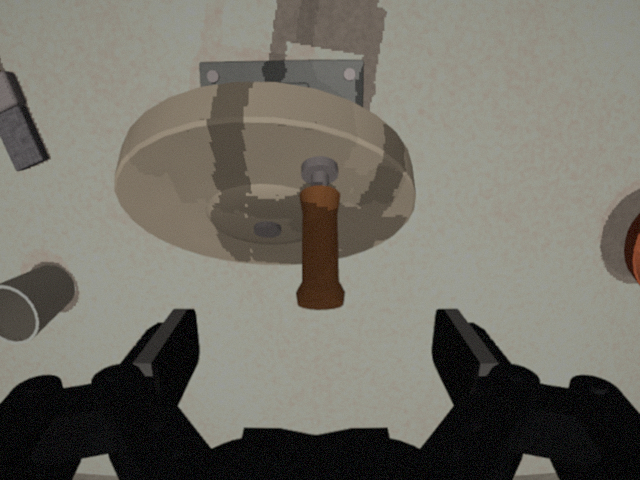

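Wrist picture: knob barrel at u≈320, v 190–305, nut at (267,229), within a few pixels of prediction; knob y≈-14. Descend and close.

Request:
move_arm --plan '[4.5, -4, 20, 0, 0, 0, 0, 0, 0, 25, 0, 0, 0, 0, 0, 0, 25, 0, 0, 0, 0, 0, 0, 16, 0, 0, 0, 0, 0, 0, 0, 0, 0, 0, 0, 0, 0, 0, 0, 0, 0, 120]' --newtons 60

```text
clock: 2.37
position: [502.8, -6.2, 249.9]
ee_rot: [-3.14, -0.001, 1.572]
ft_force: [0.6, -1.0, 0.5]
width: 75.5
```

Request:
move_arm --plan '[0, 0, 0, 0, 0, 0, 255, 0, 0, 0, 0, 0, 0, 255, 0, 0, 0, 0, 0, 0, 255, 0, 0, 0, 0, 0, 0, 255, 0, 0, 0, 0, 0, 0, 255, 0, 0, 0, 0, 0, 0, 255, 0, 0, 0, 0, 0, 0, 255, 0, 0, 0, 0, 0, 0, 255]'

```text
clock: 3.03
position: [505.7, -7.9, 251.6]
ee_rot: [3.136, 0.002, 1.571]
ft_force: [4.3, -2.3, 2.7]
width: 18.1
```

Run:
```python
from workcell import env
import cv2
s=env.sense();print(s["position"],s["ee_rot"],s["ft_force"],s["width"],s["clock"])
f=env.grab_frame("side");g=env.grab_frame("scene")
import numpy as np
z=lambda a,x,y:cv2.convertScaleAbs(cv2.resize(a[y:y+150,x:x+130,::-1],None,fx=3,fy=3),alpha=1.6)
cv2.imwrite("pics/g1.png",np.hstack([z(g["color"],240,130),z(f["color"],255,150)]))
```

```text
[505.67567738  -7.88928625 251.55125391] [3.13619027e+00 1.54299473e-03 1.57095605e+00] [ 4.326818   -2.25640976  2.71125502] 18.06184615136845 3.0333
```

View pics/g1.png

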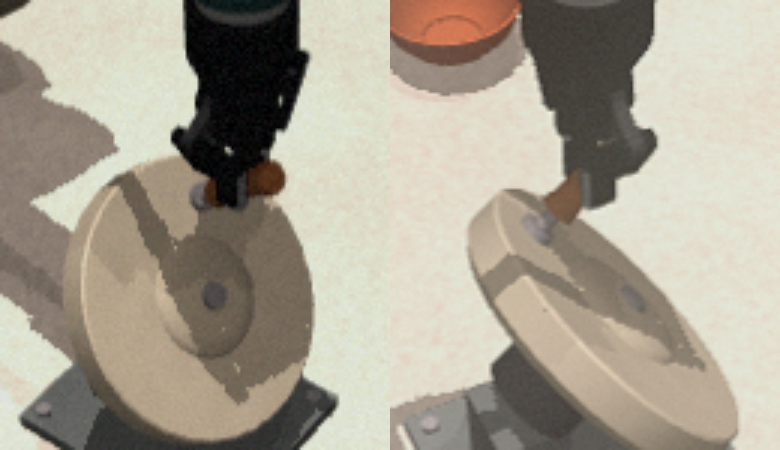

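Good grip, width 18 mm. In the left half (scene) the fingers are on the mid-barrel at about (232,188). Compute the circle increments.

```bash
cat > arc.py <<'E'
import numpy as np,sys
t0,t1,n=map(float,sys.argv[1:4]); per=int(sys.argv[4]); off=np.array([float(v) for v in sys.argv[5:8]] or [0,0,0])
P=lambda t:np.array([75*np.sin(t),48.2*np.cos(t),57.5*np.cos(t)])
T=np.radians(np.linspace(t0,t1,int(n)+1));prev=P(T[0]);row=[]
for i,t in enumerate(T[1:]):
    d=np.round(P(t)-prev+(off/3 if i<3 else 0)*0+ (off if i==0 else 0),1);prev=prev+d-(off if i==0 else 0)
    row+=[*d.tolist(),0,0,0,255]
    if (i+1)%per==0: print(round(np.degrees(t)),row);row=[]
E
python3 arc.py 142 502 72 6 0 2 0
```

```text
172 [-5.3, -0.4, -2.9, 0, 0, 0, 255, -5.7, -2.2, -2.6, 0, 0, 0, 255, -5.9, -1.8, -2.1, 0, 0, 0, 255, -6.1, -1.5, -1.8, 0, 0, 0, 255, -6.3, -1.1, -1.3, 0, 0, 0, 255, -6.4, -0.7, -0.9, 0, 0, 0, 255]
202 [-6.5, -0.5, -0.5, 0, 0, 0, 255, -6.6, 0.0, -0.1, 0, 0, 0, 255, -6.5, 0.3, 0.4, 0, 0, 0, 255, -6.5, 0.7, 0.9, 0, 0, 0, 255, -6.3, 1.1, 1.2, 0, 0, 0, 255, -6.2, 1.4, 1.7, 0, 0, 0, 255]
232 [-5.9, 1.7, 2.1, 0, 0, 0, 255, -5.7, 2.1, 2.4, 0, 0, 0, 255, -5.4, 2.4, 2.9, 0, 0, 0, 255, -5.1, 2.7, 3.2, 0, 0, 0, 255, -4.6, 2.9, 3.5, 0, 0, 0, 255, -4.3, 3.2, 3.8, 0, 0, 0, 255]
262 [-3.8, 3.4, 4.1, 0, 0, 0, 255, -3.3, 3.7, 4.3, 0, 0, 0, 255, -2.8, 3.7, 4.5, 0, 0, 0, 255, -2.3, 4.0, 4.7, 0, 0, 0, 255, -1.8, 4.0, 4.9, 0, 0, 0, 255, -1.1, 4.2, 4.9, 0, 0, 0, 255]
292 [-0.7, 4.2, 5.0, 0, 0, 0, 255, -0.0, 4.2, 5.0, 0, 0, 0, 255, 0.5, 4.2, 5.0, 0, 0, 0, 255, 1.1, 4.1, 5.0, 0, 0, 0, 255, 1.6, 4.1, 4.8, 0, 0, 0, 255, 2.2, 3.9, 4.8, 0, 0, 0, 255]
322 [2.7, 3.9, 4.5, 0, 0, 0, 255, 3.2, 3.6, 4.4, 0, 0, 0, 255, 3.7, 3.5, 4.1, 0, 0, 0, 255, 4.2, 3.2, 3.9, 0, 0, 0, 255, 4.6, 3.0, 3.6, 0, 0, 0, 255, 5.0, 2.8, 3.2,
[... 454 characters left out ...]
2.4, -2.9, 0, 0, 0, 255, 5.0, -2.7, -3.2, 0, 0, 0, 255, 4.7, -2.9, -3.5, 0, 0, 0, 255, 4.2, -3.2, -3.8, 0, 0, 0, 255]
442 [3.8, -3.5, -4.1, 0, 0, 0, 255, 3.3, -3.6, -4.3, 0, 0, 0, 255, 2.9, -3.8, -4.5, 0, 0, 0, 255, 2.3, -3.9, -4.7, 0, 0, 0, 255, 1.7, -4.1, -4.9, 0, 0, 0, 255, 1.2, -4.1, -4.9, 0, 0, 0, 255]
472 [0.6, -4.2, -5.0, 0, 0, 0, 255, 0.1, -4.2, -5.0, 0, 0, 0, 255, -0.5, -4.2, -5.0, 0, 0, 0, 255, -1.1, -4.1, -4.9, 0, 0, 0, 255, -1.7, -4.1, -4.9, 0, 0, 0, 255, -2.1, -4.0, -4.7, 0, 0, 0, 255]
502 [-2.7, -3.8, -4.6, 0, 0, 0, 255, -3.3, -3.7, -4.4, 0, 0, 0, 255, -3.7, -3.4, -4.1, 0, 0, 0, 255, -4.1, -3.3, -3.9, 0, 0, 0, 255, -4.6, -3.0, -3.5, 0, 0, 0, 255, -5.0, -2.7, -3.3, 0, 0, 0, 255]
```

Request:
move_arm --plan '[-5.3, -0.4, -2.9, 0, 0, 0, 255, -5.7, -2.2, -2.6, 0, 0, 0, 255, -5.9, -1.8, -2.1, 0, 0, 0, 255, -6.1, -1.5, -1.8, 0, 0, 0, 255, -6.3, -1.1, -1.3, 0, 0, 0, 255, -6.4, -0.7, -0.9, 0, 0, 0, 255]'

```text
clock: 3.63
position: [496.6, -39.2, 262.5]
ee_rot: [3.139, -0.009, 1.571]
ft_force: [3.2, 8.8, 2.6]
width: 17.9
```

Request:
move_arm --plan '[-6.5, -0.5, -0.5, 0, 0, 0, 255, -6.6, 0.0, -0.1, 0, 0, 0, 255, -6.5, 0.3, 0.4, 0, 0, 0, 255, -6.5, 0.7, 0.9, 0, 0, 0, 255, -6.3, 1.1, 1.2, 0, 0, 0, 255, -6.2, 1.4, 1.7, 0, 0, 0, 255]'

```text
clock: 4.13
position: [498.6, -79.8, 260.2]
ee_rot: [3.141, -0.004, 1.571]
ft_force: [-1.4, 3.1, 10.8]
width: 18.1
```

Request:
move_arm --plan '[-5.9, 1.7, 2.1, 0, 0, 0, 255, -5.7, 2.1, 2.4, 0, 0, 0, 255, -5.4, 2.4, 2.9, 0, 0, 0, 255, -5.1, 2.7, 3.2, 0, 0, 0, 255, -4.6, 2.9, 3.5, 0, 0, 0, 255, -4.3, 3.2, 3.8, 0, 0, 0, 255]'

```text
clock: 4.63
position: [513.9, -113.0, 242.0]
ee_rot: [3.14, 0.001, 1.571]
ft_force: [-1.0, -1.7, 7.1]
width: 18.3
```

Request:
move_arm --plan '[-3.8, 3.4, 4.1, 0, 0, 0, 255, -3.3, 3.7, 4.3, 0, 0, 0, 255, -2.8, 3.7, 4.5, 0, 0, 0, 255, -2.3, 4.0, 4.7, 0, 0, 0, 255, -1.8, 4.0, 4.9, 0, 0, 0, 255, -1.1, 4.2, 4.9, 0, 0, 0, 255]'

```text
clock: 5.13
position: [537.8, -128.6, 213.5]
ee_rot: [3.14, 0.002, 1.571]
ft_force: [0.7, -4.0, 4.0]
width: 17.8
```

Request:
move_arm --plan '[-0.7, 4.2, 5.0, 0, 0, 0, 255, 0, 4.2, 5.0, 0, 0, 0, 255, 0.5, 4.2, 5.0, 0, 0, 0, 255, 1.1, 4.1, 5.0, 0, 0, 0, 255, 1.6, 4.1, 4.8, 0, 0, 0, 255, 2.2, 3.9, 4.8, 0, 0, 0, 255]'

```text
clock: 5.63
position: [563.3, -122.8, 183.1]
ee_rot: [3.139, 0.0, 1.571]
ft_force: [4.3, -3.0, 3.9]
width: 18.0
```

Request:
move_arm --plan '[2.7, 3.9, 4.5, 0, 0, 0, 255, 3.2, 3.6, 4.4, 0, 0, 0, 255, 3.7, 3.5, 4.1, 0, 0, 0, 255, 4.2, 3.2, 3.9, 0, 0, 0, 255, 4.6, 3.0, 3.6, 0, 0, 0, 255, 5.0, 2.8, 3.2, 0, 0, 0, 255]'

```text
clock: 6.13
position: [582.7, -98.4, 159.9]
ee_rot: [3.14, -0.001, 1.571]
ft_force: [3.8, -1.6, 7.3]
width: 18.1
```

Request:
move_arm --plan '[5.3, 2.4, 2.9, 0, 0, 0, 255, 5.6, 2.1, 2.6, 0, 0, 0, 255, 5.9, 1.9, 2.1, 0, 0, 0, 255, 6.1, 1.4, 1.8, 0, 0, 0, 255, 6.4, 1.1, 1.3, 0, 0, 0, 255, 6.4, 0.8, 1.0, 0, 0, 0, 255]'

```text
clock: 6.63
position: [591.8, -63.1, 149.2]
ee_rot: [3.14, 0.0, 1.571]
ft_force: [0.7, -3.0, 12.3]
width: 17.9
```

Request:
move_arm --plan '[6.5, 0.4, 0.4, 0, 0, 0, 255, 6.5, 0.1, 0.1, 0, 0, 0, 255, 6.6, -0.4, -0.4, 0, 0, 0, 255, 6.4, -0.7, -0.8, 0, 0, 0, 255, 6.4, -1.0, -1.3, 0, 0, 0, 255, 6.1, -1.4, -1.7, 0, 0, 0, 255]'

```text
clock: 7.13
position: [588.7, -26.7, 152.8]
ee_rot: [3.14, 0.004, 1.572]
ft_force: [1.3, -7.4, 8.4]
width: 17.7
```

Request:
move_arm --plan '[6.0, -1.8, -2.1, 0, 0, 0, 255, 5.7, -2.0, -2.4, 0, 0, 0, 255, 5.4, -2.4, -2.9, 0, 0, 0, 255, 5.0, -2.7, -3.2, 0, 0, 0, 255, 4.7, -2.9, -3.5, 0, 0, 0, 255, 4.2, -3.2, -3.8, 0, 0, 0, 255]'

```text
clock: 7.63
position: [574.5, 3.8, 169.7]
ee_rot: [3.139, 0.005, 1.572]
ft_force: [5.9, -9.6, 1.0]
width: 18.0
```

Request:
move_arm --plan '[3.8, -3.5, -4.1, 0, 0, 0, 255, 3.3, -3.6, -4.3, 0, 0, 0, 255, 2.9, -3.8, -4.5, 0, 0, 0, 255, 2.3, -3.9, -4.7, 0, 0, 0, 255, 1.7, -4.1, -4.9, 0, 0, 0, 255, 1.2, -4.1, -4.9, 0, 0, 0, 255]'

```text
clock: 8.13
position: [552.0, 19.8, 196.3]
ee_rot: [3.138, 0.003, 1.572]
ft_force: [9.3, -5.2, -3.4]
width: 18.0
```

Request:
move_arm --plan '[0.6, -4.2, -5.0, 0, 0, 0, 255, 0.1, -4.2, -5.0, 0, 0, 0, 255, -0.5, -4.2, -5.0, 0, 0, 0, 255, -1.1, -4.1, -4.9, 0, 0, 0, 255, -1.7, -4.1, -4.9, 0, 0, 0, 255, -2.1, -4.0, -4.7, 0, 0, 0, 255]'

```text
clock: 8.63
position: [527.6, 16.6, 225.5]
ee_rot: [3.137, -0.0, 1.571]
ft_force: [10.9, -1.7, -6.1]
width: 18.2
```

Request:
move_arm --plan '[-2.7, -3.8, -4.6, 0, 0, 0, 255, -3.3, -3.7, -4.4, 0, 0, 0, 255, -3.7, -3.4, -4.1, 0, 0, 0, 255, -4.1, -3.3, -3.9, 0, 0, 0, 255, -4.6, -3.0, -3.5, 0, 0, 0, 255, -5.0, -2.7, -3.3, 0, 0, 0, 255]'

```text
clock: 9.13
position: [507.6, -4.5, 249.3]
ee_rot: [3.138, -0.006, 1.571]
ft_force: [10.4, 3.6, -4.3]
width: 17.8
```

Request:
move_arm --plan '[-5.3, -2.4, -2.9, 0, 0, 0, 255, -5.7, -2.2, -2.6, 0, 0, 0, 255, -5.9, -1.8, -2.1, 0, 0, 0, 255, -6.1, -1.5, -1.8, 0, 0, 0, 255, -6.3, -1.1, -1.3, 0, 0, 0, 255, -6.4, -0.7, -0.9, 0, 0, 0, 255]'

```text
clock: 9.63
position: [496.7, -38.2, 262.3]
ee_rot: [3.139, -0.01, 1.571]
ft_force: [3.9, 8.5, 8.0]
width: 17.9
```

```bash
cat > fit.py <<'E'
import numpy as np,sys
from scipy.optimize import least_squares
D=np.array(eval(open("data.txt").read()),float)
sg=D[:,6];P=D[:,:3];F=D[:,3:6]
u=np.array([.643,0,-.766]);y=np.array([0,1,0.])
a=np.c_[P@u,P[:,1]]
c=least_squares(lambda q:np.hypot(a[:,0]-q[0],a[:,1]-q[1])-q[2],[a[:,0].mean(),a[:,1].mean(),75]).x
th=np.arctan2(a[:,1]-c[1],a[:,0]-c[0]);print("circle",c)
t=np.outer(-np.sin(th),u)+np.outer(np.cos(th),y)
ft=-(F*t).sum(1)
A=np.c_[sg,np.sin(th),np.cos(th)]
for n,Q in(("plain",A),("with sensor bias y",np.c_[A,np.cos(th)*0+1])) if len(set(sg))>1 else (("plain",A),):
    s,*_=np.linalg.lstsq(Q,ft,rcond=None);r=ft-Q@s
    phi=np.arctan2(s[2],s[1]);print(n,s.round(2),"target deg",np.degrees(-phi).round(1),"amp",np.hypot(s[1],s[2]).round(2),"rms",r.std().round(2))
print(np.c_[np.degrees(th).round(),ft.round(1),r.round(1)])
E
cat > data.txt <<'E'
[[498.6,-79.8,260.2,-1.4,3.1,10.8,1],[513.9,-113,242,-1,-1.7,7.1,1],[537.8,-128.6,213.5,.7,-4,4,1],[563.3,-122.8,183.1,4.3,-3,3.9,1],
[582.7,-98.4,159.9,3.8,-1.6,7.3,1],[591.8,-63.1,149.2,.7,-3,12.3,1],[588.7,-26.7,152.8,1.3,-7.4,8.4,1],[574.5,3.8,169.7,5.9,-9.6,1,1],
[552,19.8,196.3,9.3,-5.2,-3.4,1],[527.6,16.6,225.5,10.9,-1.7,-6.1,1],[507.6,-4.5,249.3,10.4,3.6,-4.3,1]]
E
python3 fit.py
```

```text
circle [191.69397503 -54.12528163  75.03553942]
plain [ 5.88  3.89 -1.5 ] target deg 21.1 amp 4.17 rms 0.46
[[-1.60e+02  6.10e+00  1.00e-01]
 [-1.28e+02  3.70e+00 -1.00e-01]
 [-9.70e+01  2.10e+00 -1.00e-01]
 [-6.60e+01  1.40e+00 -3.00e-01]
 [-3.60e+01  3.20e+00  8.00e-01]
 [-7.00e+00  4.10e+00  1.00e-01]
 [ 2.10e+01  4.80e+00 -1.10e+00]
 [ 5.10e+01  8.40e+00  5.00e-01]
 [ 8.00e+01  9.30e+00 -1.00e-01]
 [ 1.10e+02  1.04e+01  4.00e-01]
 [ 1.39e+02  9.30e+00 -3.00e-01]]
```

Clean sinusoid: heavy side lowest near θ≈21°. The reverse sweep will refine it.

```bash
python3 arc.py 172 -68 48 6
```

```text
142 [6.4, 0.8, 0.9, 0, 0, 0, 255, 6.3, 1.1, 1.4, 0, 0, 0, 255, 6.2, 1.5, 1.7, 0, 0, 0, 255, 5.9, 1.8, 2.2, 0, 0, 0, 255, 5.6, 2.1, 2.5, 0, 0, 0, 255, 5.3, 2.4, 2.9, 0, 0, 0, 255]
112 [5.0, 2.8, 3.3, 0, 0, 0, 255, 4.6, 3.0, 3.6, 0, 0, 0, 255, 4.2, 3.2, 3.8, 0, 0, 0, 255, 3.7, 3.5, 4.2, 0, 0, 0, 255, 3.2, 3.6, 4.3, 0, 0, 0, 255, 2.7, 3.9, 4.6, 0, 0, 0, 255]
82 [2.2, 3.9, 4.7, 0, 0, 0, 255, 1.6, 4.1, 4.9, 0, 0, 0, 255, 1.1, 4.2, 4.9, 0, 0, 0, 255, 0.5, 4.1, 5.0, 0, 0, 0, 255, -0.0, 4.3, 5.0, 0, 0, 0, 255, -0.7, 4.1, 5.0, 0, 0, 0, 255]
52 [-1.2, 4.2, 5.0, 0, 0, 0, 255, -1.7, 4.0, 4.8, 0, 0, 0, 255, -2.3, 4.0, 4.7, 0, 0, 0, 255, -2.8, 3.8, 4.5, 0, 0, 0, 255, -3.3, 3.6, 4.4, 0, 0, 0, 255, -3.8, 3.4, 4.0, 0, 0, 0, 255]
22 [-4.3, 3.2, 3.9, 0, 0, 0, 255, -4.7, 3.0, 3.5, 0, 0, 0, 255, -5.0, 2.6, 3.2, 0, 0, 0, 255, -5.4, 2.4, 2.8, 0, 0, 0, 255, -5.7, 2.1, 2.5, 0, 0, 0, 255, -5.9, 1.7, 2.1, 0, 0, 0, 255]
-8 [-6.2, 1.4, 1.6, 0, 0, 0, 255, -6.3, 1.1, 1.3, 0, 0, 0, 255, -6.5, 0.7, 0.8, 0, 0, 0, 255, -6.5, 0.3, 0.4, 0, 0, 0, 255, -6.6, -0.0, -0.0, 0, 0, 0, 255, -6.5, -0.4, -0.5, 0, 0, 0, 255]
-38 [-6.4, -0.8, -0.9, 0, 0, 0, 255, -6.3, -1.1, -1.4, 0, 0, 0, 255, -6.1, -1.5, -1.7, 0, 0, 0, 255, -5.9, -1.8, -2.2, 0, 0, 0, 255, -5.7, -2.1, -2.5, 0, 0, 0, 255, -5.3, -2.5, -2.9, 0, 0, 0, 255]
-68 [-5.0, -2.7, -3.3, 0, 0, 0, 255, -4.6, -3.0, -3.6, 0, 0, 0, 255, -4.1, -3.3, -3.9, 0, 0, 0, 255, -3.7, -3.4, -4.1, 0, 0, 0, 255, -3.3, -3.7, -4.4, 0, 0, 0, 255, -2.7, -3.8, -4.5, 0, 0, 0, 255]
```

Request:
move_arm --plan '[6.4, 0.8, 0.9, 0, 0, 0, 255, 6.3, 1.1, 1.4, 0, 0, 0, 255, 6.2, 1.5, 1.7, 0, 0, 0, 255, 5.9, 1.8, 2.2, 0, 0, 0, 255, 5.6, 2.1, 2.5, 0, 0, 0, 255, 5.3, 2.4, 2.9, 0, 0, 0, 255]'

```text
clock: 10.13
position: [506.5, -6.5, 250.6]
ee_rot: [3.139, -0.0, 1.571]
ft_force: [5.8, -3.2, 4.9]
width: 18.1
```

Request:
move_arm --plan '[5.0, 2.8, 3.3, 0, 0, 0, 255, 4.6, 3.0, 3.6, 0, 0, 0, 255, 4.2, 3.2, 3.8, 0, 0, 0, 255, 3.7, 3.5, 4.2, 0, 0, 0, 255, 3.2, 3.6, 4.3, 0, 0, 0, 255, 2.7, 3.9, 4.6, 0, 0, 0, 255]'

```text
clock: 10.63
position: [526.7, 16.1, 226.5]
ee_rot: [3.139, 0.002, 1.572]
ft_force: [6.2, -4.7, 4.0]
width: 18.1
```

Request:
move_arm --plan '[2.2, 3.9, 4.7, 0, 0, 0, 255, 1.6, 4.1, 4.9, 0, 0, 0, 255, 1.1, 4.2, 4.9, 0, 0, 0, 255, 0.5, 4.1, 5.0, 0, 0, 0, 255, 0, 4.3, 5.0, 0, 0, 0, 255, -0.7, 4.1, 5.0, 0, 0, 0, 255]'

```text
clock: 11.13
position: [551.3, 20.0, 197.3]
ee_rot: [3.14, 0.003, 1.572]
ft_force: [4.3, -5.6, 7.7]
width: 18.0
```

Request:
move_arm --plan '[-1.2, 4.2, 5.0, 0, 0, 0, 255, -1.7, 4.0, 4.8, 0, 0, 0, 255, -2.3, 4.0, 4.7, 0, 0, 0, 255, -2.8, 3.8, 4.5, 0, 0, 0, 255, -3.3, 3.6, 4.4, 0, 0, 0, 255, -3.8, 3.4, 4.0, 0, 0, 0, 255]'

```text
clock: 11.63
position: [573.7, 4.8, 170.6]
ee_rot: [3.141, 0.003, 1.572]
ft_force: [1.0, -4.9, 11.8]
width: 18.0
```

Request:
move_arm --plan '[-4.3, 3.2, 3.9, 0, 0, 0, 255, -4.7, 3.0, 3.5, 0, 0, 0, 255, -5.0, 2.6, 3.2, 0, 0, 0, 255, -5.4, 2.4, 2.8, 0, 0, 0, 255, -5.7, 2.1, 2.5, 0, 0, 0, 255, -5.9, 1.7, 2.1, 0, 0, 0, 255]'

```text
clock: 12.13
position: [588.1, -24.4, 153.3]
ee_rot: [3.141, -0.001, 1.571]
ft_force: [-0.5, -0.2, 16.5]
width: 17.8
```

Request:
move_arm --plan '[-6.2, 1.4, 1.6, 0, 0, 0, 255, -6.3, 1.1, 1.3, 0, 0, 0, 255, -6.5, 0.7, 0.8, 0, 0, 0, 255, -6.5, 0.3, 0.4, 0, 0, 0, 255, -6.6, 0, 0, 0, 0, 0, 255, -6.5, -0.4, -0.5, 0, 0, 0, 255]'

```text
clock: 12.63
position: [591.9, -59.9, 148.9]
ee_rot: [3.14, -0.007, 1.57]
ft_force: [3.0, 6.8, 9.0]
width: 18.3
```

Request:
move_arm --plan '[-6.4, -0.8, -0.9, 0, 0, 0, 255, -6.3, -1.1, -1.4, 0, 0, 0, 255, -6.1, -1.5, -1.7, 0, 0, 0, 255, -5.9, -1.8, -2.2, 0, 0, 0, 255, -5.7, -2.1, -2.5, 0, 0, 0, 255, -5.3, -2.5, -2.9, 0, 0, 0, 255]'

```text
clock: 13.13
position: [583.8, -96.0, 158.7]
ee_rot: [3.137, -0.007, 1.57]
ft_force: [10.1, 3.5, -4.1]
width: 18.7
```

Request:
move_arm --plan '[-5.0, -2.7, -3.3, 0, 0, 0, 255, -4.6, -3.0, -3.6, 0, 0, 0, 255, -4.1, -3.3, -3.9, 0, 0, 0, 255, -3.7, -3.4, -4.1, 0, 0, 0, 255, -3.3, -3.7, -4.4, 0, 0, 0, 255, -2.7, -3.8, -4.5, 0, 0, 0, 255]'

```text
clock: 13.63
position: [564.3, -122.0, 181.9]
ee_rot: [3.137, -0.002, 1.571]
ft_force: [10.1, -1.6, -6.7]
width: 18.1
```

```bash
python3 - <<'E'
D=eval(open("data.txt").read())
D+=[[496.7,-38.2,262.3,3.9,8.5,8,1],[526.7,16.1,226.5,6.2,-4.7,4,-1],[551.3,20,197.3,4.3,-5.6,7.7,-1],[573.7,4.8,170.6,1,-4.9,11.8,-1],[588.1,-24.4,153.3,-.5,-.2,16.5,-1],
[591.9,-59.9,148.9,3,6.8,9,-1],[583.8,-96,158.7,10.1,3.5,-4.1,-1],[564.3,-122,181.9,10.1,-1.6,-6.7,-1]]
open("data.txt","w").write(str(D))
E
python3 fit.py; python3 arc.py -68 22 18 6
python3 - <<'E'
from workcell import env
s=env.sense();print(s["position"])
E
```

```text
circle [191.70968887 -54.10082399  75.02704537]
plain [ 5.67  3.91 -1.22] target deg 17.3 amp 4.1 rms 0.47
with sensor bias y [ 5.57  3.85 -1.36  0.26] target deg 19.5 amp 4.08 rms 0.46
[[-1.60e+02  6.10e+00  3.00e-01]
 [-1.28e+02  3.70e+00  1.00e-01]
 [-9.70e+01  2.10e+00 -1.00e-01]
 [-6.60e+01  1.40e+00 -3.00e-01]
 [-3.60e+01  3.20e+00  7.00e-01]
 [-7.00e+00  4.10e+00  0.00e+00]
 [ 2.10e+01  4.80e+00 -1.10e+00]
 [ 5.10e+01  8.40e+00  5.00e-01]
 [ 8.00e+01  9.30e+00 -0.00e+00]
 [ 1.10e+02  1.04e+01  5.00e-01]
 [ 1.39e+02  9.30e+00 -1.00e-01]
 [ 1.68e+02  7.50e+00 -4.00e-01]
 [ 1.11e+02 -8.00e-01  4.00e-01]
 [ 8.10e+01 -2.20e+00 -5.00e-01]
 [ 5.20e+01 -3.60e+00 -4.00e-01]
 [ 2.30e+01 -4.90e+00  1.00e-01]
 [-4.00e+00 -6.40e+00  6.00e-01]
 [-3.40e+01 -8.30e+00  3.00e-01]
 [-6.50e+01 -9.90e+00 -5.00e-01]]
-38 [2.7, 3.8, 4.6, 0, 0, 0, 255, 3.2, 3.7, 4.3, 0, 0, 0, 255, 3.7, 3.5, 4.2, 0, 0, 0, 255, 4.2, 3.2, 3.8, 0, 0, 0, 255, 4.6, 3.0, 3.6, 0, 0, 0, 255, 5.0, 2.7, 3.3, 0, 0, 0, 255]
-8 [5.3, 2.5, 2.9, 0, 0, 0, 255, 5.6, 2.1, 2.5, 0, 0, 0, 255, 5.9, 1.8, 2.2, 0, 0, 0, 255, 6.2, 1.5, 1.7, 0, 0, 0, 255, 6.3, 1.1, 1.4, 0, 0, 0, 255, 6.4, 0.8, 0.9, 0, 0, 0, 255]
22 [6.5, 0.4, 0.5, 0, 0, 0, 255, 6.6, 0.0, 0.0, 0, 0, 0, 255, 6.5, -0.3, -0.4, 0, 0, 0, 255, 6.4, -0.7, -0.8, 0, 0, 0, 255, 6.4, -1.1, -1.3, 0, 0, 0, 255, 6.1, -1.4, -1.6, 0, 0, 0, 255]
[ 564.26210159 -122.00060286  181.9259561 ]
```

Request:
move_arm --plan '[2.7, 3.8, 4.6, 0, 0, 0, 255, 3.2, 3.7, 4.3, 0, 0, 0, 255, 3.7, 3.5, 4.2, 0, 0, 0, 255, 4.2, 3.2, 3.8, 0, 0, 0, 255, 4.6, 3.0, 3.6, 0, 0, 0, 255, 5.0, 2.7, 3.3, 0, 0, 0, 255]'

```text
clock: 14.13
position: [582.9, -98.2, 159.7]
ee_rot: [3.139, -0.001, 1.571]
ft_force: [3.8, -0.4, 7.0]
width: 18.0
```

Request:
move_arm --plan '[5.3, 2.5, 2.9, 0, 0, 0, 255, 5.6, 2.1, 2.5, 0, 0, 0, 255, 5.9, 1.8, 2.2, 0, 0, 0, 255, 6.2, 1.5, 1.7, 0, 0, 0, 255, 6.3, 1.1, 1.4, 0, 0, 0, 255, 6.4, 0.8, 0.9, 0, 0, 0, 255]'

```text
clock: 14.63
position: [591.7, -62.9, 149.1]
ee_rot: [3.141, 0.0, 1.571]
ft_force: [0.4, -2.8, 13.3]
width: 18.2
```

Request:
move_arm --plan '[6.5, 0.4, 0.5, 0, 0, 0, 255, 6.6, 0, 0, 0, 0, 0, 255, 6.5, -0.3, -0.4, 0, 0, 0, 255, 6.4, -0.7, -0.8, 0, 0, 0, 255, 6.0, -1.0, -1.2, 0, 0, 0, 255, 3.0, -0.7, -0.8, 0, 0, 0, 255, 0, 0, 0, 0, 0, 0, 255, 0, 0, 0, 0, 0, 0, 255, 0, 0, 0, 0, 0, 0, 255, 0, 0, 0, 0, 0, 0, 255]'

```text
clock: 15.47
position: [589.3, -29.1, 152.0]
ee_rot: [3.141, 0.002, 1.572]
ft_force: [0.7, -4.1, 11.7]
width: 18.1
```

```bash
python3 - <<'E'
D=eval(open("data.txt").read())
D+=[[582.9,-98.2,159.7,3.8,-.4,7,1],[591.7,-62.9,149.1,.4,-2.8,13.3,1]]
open("data.txt","w").write(str(D))
from workcell import env
import cv2
f=env.grab_frame("scene");cv2.imwrite("pics/end.png",cv2.convertScaleAbs(f["color"][:,:,::-1],alpha=1.5))
s=env.sense();print(s["position"],abs(s["joint_velocities"]).max(),s["ft_force"],s["width"])
E
python3 fit.py|head -3
```

```text
[589.31605946 -29.09192232 152.01429947] 0.0022160598779841405 [ 0.87146939 -5.13497741 10.83486744] 18.13863885466491
circle [191.71494065 -54.10415994  75.02995299]
plain [ 5.65  3.92 -1.25] target deg 17.7 amp 4.12 rms 0.46
with sensor bias y [ 5.54  3.86 -1.4   0.25] target deg 19.9 amp 4.11 rms 0.44
```

View pics/end.png

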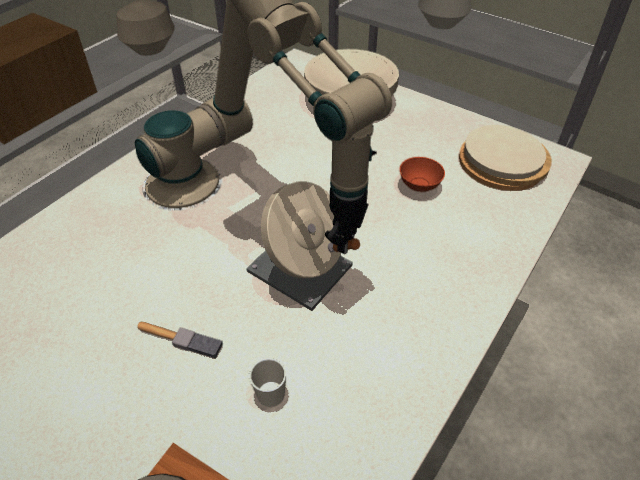

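The knob is held in the fingers at about (343,243). The bowl (422,175), cup (268,382) and brush (180,338) are where they were at the start, and the arm is still.

```bash
python3 -c "from workcell import env;print(env.sign_off())"
```

```text
the job is handed in; nothing more can be done
None
```

I gripped the crank knob and turned the wheel one full turn forwards plus about 30°. I then turned it about 240° back and a final 90° forwards, recording the force at the knob about every 30°.

- **Heavy side:** the force fits a constant drag of about 5.6 N plus an uneven weight of about 4.1 N, with a scatter of about 0.46 N. The heavy side is lowest with the knob at about 18–20° (0.31–0.35 rad). The fit to the first turn alone gave 21°, so I take the result as good to a few degrees.
- **Final pose:** the wheel stands at about 19.5° (0.34 rad). The arm is at rest (joint speeds about 0.002 rad/s) and the knob is still gripped at an 18 mm opening. The wrist reads about 12 N from holding it against the drag.
- **Bystanders:** the last picture shows the bowl, cup and brush where they were at the start.
- **Time:** I handed the job in at about 15.5 s.

No check failed. The two versions of the final fit, without and with a constant sensor-bias term, differ by about 2° (17.7° and 19.9°).

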